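Tuck the last snack board under the rack's weighted arm

ROBOT

A 6-joint arm with a two-finger parallel gripper is mounted at the origin on a cart in front of the work surface, level with it; the furniture and walls round the work are solid. World frame = base frame: x ahead of the robot, y to its left, z up, the work surface at z = 0. Lengths are in mm, angles in rad, forces in N, time in s.
With the tool pointing down it reaches from about 225 to 875 mm from the base axis. Payload 3.4 kg.
Tool frame: the origin (TCP) lies at the very end of the fingers, on their centre line; the grasp point (between the pads) lies 19 mm behind it; z points along the fingers, y is the line along which they close (so a half turn about z gives the same grasp; the last joint's range is limited). The gripper opens to 85 mm and grips with 20 to 120 N. Pads are 22 mm wide; open, the fingers measure 114 mm over their backs; the gripper's body (76 mm by 85 mm) begins 54 mm behind the grasp point. The pads swing forward as they close: fully open they stand 13 mm farther back than shut.
Start: joints at [-1.363, 0.276, 1.505, -0, 1.361, -0.121], TCP at [185.672, -544.235, 201.928] pointing down, gripper open.
Joint ranges: [-2.89, 2.89], [-0.75, 2.08], [0.22, 2.7], [-1.18, 4.32], [0.11, 2.71], [-2.7, 2.7]. Speed limits (rad/s): [2.57, 2.57, 3.14, 3.14, 3.14, 3.14].

INTERFACE

Orientations are given as a 3x3 rotation matrix whose columns are the frame's x, y, z axes.
In Python, from rig import arm gives the robot as it stands. Calls block until the motion is done:
- arm.move_pose(position, orientation): joint-space move of the TCP to a pose.
- arm.move_linear(position, orientation=None, vel=150): straight line of the TCP; orientation=None keeps the orientation; vel is the mean speed in mm/s.
- arm.set_joints(angles): joint-space move.
- arm.release() and arm.grab(): open the fingers fully, or close them until they stop; the grip force is fixed at half the most.
- arm.wait(seconds).
- arm.inverse_kinematics(position, orientation): joint angles nearest the present ones, or None.
- arm.sense(): the state.
- arm.get_image(name): name is "side" or "top"; returns a dict with "image" (400x640x3 uint8, red, green, blue), "z_map" (400x640 float32, mm along the optical axis (not along the pixel's ray), 0 where there is no reading), "vfov" (degrees; the focal length in pixels is half the picture's height over the tangent of half this angle, whatever the lens; pixels are square), "cx", "cy" (the principal point, pixels), "distortion" ([k1, k2, p1, p2, k3] as OpenCV has them; the pictures are not rectified), "pose" (4x4, takes a point from camera to world coordinates). Camera axes: x right, y down, z forward; pixel columns grow to the right and rows downward; lengths in mm; the calibration is good to about 2 mm. A picture is of the moment at which its call begins.
A pose or a line that the arm cannot do raises arm.IKError and nothing moves.
- arm.sign_off(): hands the job in; it is judged then, once.
The state is a dict: "t": time; "joint_positions": joint angles; "joint_vel": joint speeds; "tau": joint torques, N m; "eef_pos": TCP position; "tcp_rot": TCP orientation; "force": force on the tool from outside, world axes, zero at the start; "wrist_torque": the same for the moment, N m; "width": opening from 0.0 (shut) to 1.0 (fully open); "grip_force": force on a finger pad.
Only numpy, scipy, OpenCV 4.12 (cv2) and the standard library are available. Lean on these libraries where they do the work, as an engineer would, in place of code of your own. Each camera call takes 0.05 s, during which the arm holds its last target. There are 200 camera calls.

TASK

Put the long wooden snack board away: lay it on the pile of identical boards in the small rack, its far end pushed under the weighted steel arm and its ends and sides about flush with the pile. Leave it lying flat with the arm resting on it, and leave the short wide board alone.

Things in the scene. Friction and masses are not known exactly. Their poses are not given: they have to be found in the camera images.
- long_board: plain loose wooden snack board, 170 x 50 x 12 mm, 70 g, same as the two in the rack; lies flat on the black cooktop. Origin: centre of its underside; x along its length, y across its 50 mm width, z up. Both ends are alike.
- short_board: bystander: a shorter and wider wooden board, 110 x 66 x 12 mm, that does not belong in the rack; lies flat on the cooktop. Origin: centre of its underside; x along its length.
- rack: fixed dark wood rack holding a pile of two loose boards like the long one. Origin: worktop height, under the pile's centre; x runs along the pile from the open end (robot's side) to the hinge end. Base 78 mm wide, 10 mm thick, x -87 to 118 mm; pile top z = 34 mm. Side rails (x 16 to 87, y +-30 to 38) end at z = 28. Two steel cheeks, 64 mm high, stop board ends at x = 87.5 mm.
- rack_arm (a joint): weighted steel arm, 30 mm wide, rad: 0 = on the pile of two, grows as it lifts, about 0.21 on a third board. Hinge line at rack x = 107, z = 46 mm. Nose rests at x = 50; from it a lip rises at 28 deg to the open end: tip at x = 5, underside 22 mm over the pile. A board slid along the pile to +x lifts it by the lip (a few newtons); it falls back freely. Top z = 73 mm, later 85.
There are look-alikes about, which are no part of the job. What is shaped like the rack but orange is not meant.

How it is judged (in metres and radians):
At the end, for the whole second after the job is handed in: The long board lies flat and still on the pile with the arm resting on it (arm at 0.14 to 0.3 rad): its centre within 20 mm short or 10 mm beyond along the rack and within 15 mm across, within 10 degrees of the rack's direction, its underside 34 mm (+/- 4) above the worktop (x of long_board in the frame of rack between -0.02 and 0.01 m and y of long_board in the frame of rack between -0.015 and 0.015 m and z of long_board in the frame of rack between 0.03 and 0.038 m and angle between the x axis of long_board and the x axis of rack, either way round below 0.175 rad and angle between long_board's own z axis and vertical below 0.06 rad and contact force between rack and long_board above 0.2 N and linear speed of long_board below 0.02 m/s and value of joint rack_arm between 0.14 and 0.3 rad); the robot touches nothing.
It fails at once if the short board is moved by more than 30 mm (distance of short_board from where it was at the start of the episode above 0.03 m).
It also fails if it takes over 40 s, if anything falls off the work surface, if the arm or the gripper's body presses on something with over 40 N, if the wrist force passes 120 N, or if a joint passes its speed limit or range.

## Working session

There is one attempt and no reset: what is moved stays moved. The work goes in short steps, each a Python script; the robot and the scene stay as the last script left them, time stands still between calls to the robot, and variables do not carry over. Pictures are saved under pics/ and viewed, at most 10 in all, crops included, and the job is handed in when it is done.

```bash
mkdir -p pics; ls
cat > h.py <<'E'
import numpy as np, cv2, pickle
from rig import arm
def snap(name,tag):
    d=arm.get_image(name); pickle.dump(d,open(f'pics/{tag}.pkl','wb'))
    cv2.imwrite(f'pics/{tag}.png',d['image'][:,:,::-1]); return d
def load(tag): return pickle.load(open(f'pics/{tag}.pkl','rb'))
def K(d):
    f=200/np.tan(np.radians(d['vfov'])/2); return np.array([[f,0,d['cx']],[0,f,d['cy']],[0,0,1.]])
def rays(d,uv):
    n=cv2.undistortPoints(np.array(uv,float).reshape(-1,1,2),K(d),np.array(d['distortion'],float)).reshape(-1,2)
    return np.c_[n,np.ones(len(n))]
def pts(d,uv): # by depth
    r=rays(d,uv); z=np.array([d['z_map'][int(round(v)),int(round(u))] for u,v in uv])
    return (r*z[:,None])@d['pose'][:3,:3].T+d['pose'][:3,3]
def plane(d,uv,h): # at height h
    r=rays(d,uv)@d['pose'][:3,:3].T; o=d['pose'][:3,3]
    return o+r*((h-o[2])/r[:,2])[:,None]
E
python3 - <<'E'
from h import *
for n in('top','side'):
    d=snap(n,n+'0'); print(n,d['vfov'],d['distortion'],d['pose'].round(2).tolist())
E
```

```text
pics
top 52.33474104998149 [-0.09817102  0.          0.          0.          0.        ] [[-0.02, -1.0, 0.08, 450.4], [-1.0, 0.02, -0.02, -241.12], [0.02, -0.08, -1.0, 1282.68], [0.0, 0.0, 0.0, 1.0]]
side 43.2274412900573 [-0.03318861  0.          0.          0.          0.        ] [[1.0, -0.03, 0.02, 537.29], [-0.03, -0.61, 0.79, -1660.46], [-0.02, -0.79, -0.61, 1156.58], [0.0, 0.0, 0.0, 1.0]]
```

View pics/top0.png

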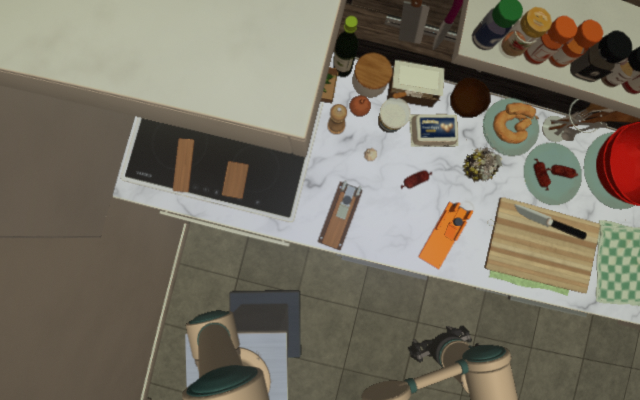

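View pics/side0.png

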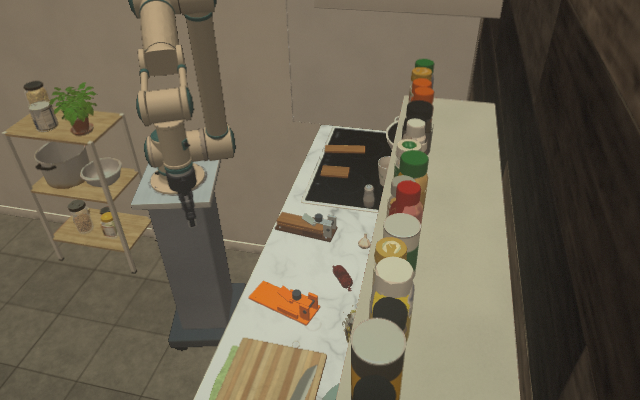

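Top view: the long board is at about (184,165) and the short one at (235,180), both on the cooktop. The rack is at about (341,214), its orange double at (446,235). An overhead cabinet overhangs near the boards. I'll enlarge the boards and the rack.

Run:
```python
from h import *
d=load('top0')
im=d['image'][:,:,::-1]
a=cv2.resize(im[125:215,150:260],None,fx=5,fy=5,interpolation=cv2.INTER_CUBIC)[:450,:]
b=cv2.resize(im[170:260,310:370],None,fx=5,fy=5,interpolation=cv2.INTER_CUBIC)
c=np.hstack([a[:, :495],b[:, :300]]); print(c.shape); cv2.imwrite('pics/c1.png',c)
for p in [(184,165),(235,180),(215,100),(200,130),(300,130),(240,140),(190,120),(341,214),(346,205),(250,150),(120,60)]: print(p,pts(d,[p]).round(0).tolist())
```

```text
(450, 795, 3)
(184, 165) [[678.0, 152.0, 15.0]]
(235, 180) [[627.0, -10.0, 14.0]]
(215, 100) [[605.0, -137.0, 835.0]]
(200, 130) [[597.0, -93.0, 735.0]]
(300, 130) [[568.0, -233.0, 834.0]]
(240, 140) [[581.0, -149.0, 737.0]]
(190, 120) [[597.0, -94.0, 786.0]]
(341, 214) [[512.0, -338.0, 53.0]]
(346, 205) [[539.0, -354.0, 50.0]]
(250, 150) [[725.0, -56.0, 2.0]]
(120, 60) [[658.0, -22.0, 834.0]]
```

View pics/c1.png

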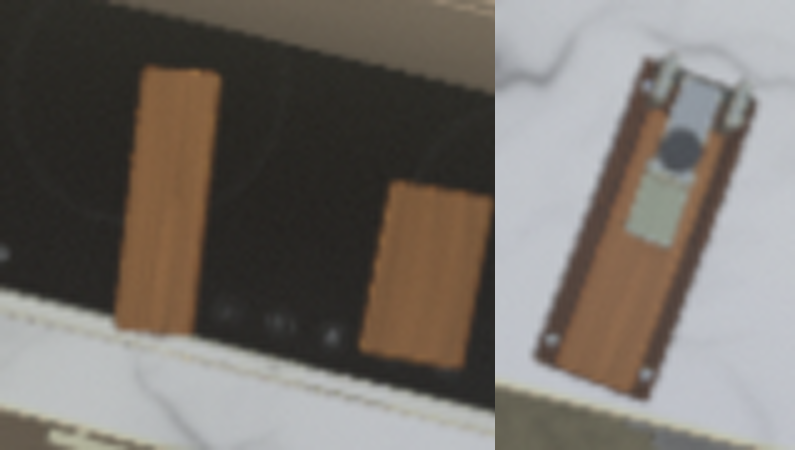

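The crop shows the long board's top corners at (145,68), (220,72), (192,333) and (117,328). The short board sits about 40 mm or more to its right. The rack base corners are at (648,57), (755,98), (648,398) and (535,357), with the pile's near end at (557,367) and (633,393).

Run:
```python
from h import *
d=load('top0')
def c(l,ox,oy,sx=0): return [((x-sx+.5)/5-.5+ox,(y+.5)/5-.5+oy) for x,y in l]
def rep(n,P):
    far=(P[0]+P[1])/2; near=(P[2]+P[3])/2; print(n,P[:,:2].round(1).tolist(),'ctr',P.mean(0).round(1),'len',np.linalg.norm(far-near).round(1),'w',np.linalg.norm(P[0]-P[1]).round(1),np.linalg.norm(P[2]-P[3]).round(1),'yaw',np.arctan2(*(far-near)[[1,0]]).round(4))
rep('long',plane(d,c([(145,68),(220,72),(192,333),(117,328)],150,125),14))
rep('short',plane(d,c([(391,182),(493,195),(464,367),(360,350)],150,125),14))
rep('base',plane(d,c([(648,57),(755,98),(648,398),(535,357)],310,170,495),10))
print('pile near',plane(d,c([(557,367),(633,393)],310,170,495),34).round(1))
# side-view cross check via depth clouds
for tag in('top0','side0'):
    d=load(tag); uv=np.array([(u,v) for v in range(400) for u in range(640)])
    z=d['z_map'].ravel(); r=rays(d,uv); P=((r*z[:,None])@d['pose'][:3,:3].T+d['pose'][:3,3]); P=P.astype(float)
    im=d['image'].reshape(-1,3).astype(int); wood=(im[:,0]-im[:,2]>35)&(z>0)
    for n,lo,hi,h in(('long',(570,60),(800,210),(8,20)),('short',(550,-70),(720,45),(8,20)),('pile',(370,-420),(560,-260),(28,42))):
        m=wood&(P[:,:2]>lo).all(1)&(P[:,:2]<hi).all(1)&(P[:,2]>h[0])&(P[:,2]<h[1])
        if m.sum()>5: print(tag,n,m.sum(),cv2.minAreaRect(P[m][:,:2].astype(np.float32)),np.median(P[m][:,2]).round(1))
```

```text
long [[765.7, 171.0], [761.8, 122.4], [594.8, 138.6], [598.9, 186.7]] ctr [680.3 154.7  14. ] len 167.7 w 48.8 48.3 yaw -0.0954
short [[688.2, 12.3], [678.5, -52.3], [569.9, -33.5], [581.9, 31.9]] ctr [629.6 -10.4  14. ] len 109.2 w 65.4 66.5 yaw -0.1766
base [[618.3, -341.4], [591.1, -408.4], [404.3, -336.1], [431.3, -266.2]] ctr [ 511.2 -338.1   10. ] len 200.9 w 72.3 74.9 yaw -0.376
pile near [[ 425.3 -279.1   34. ]
 [ 408.4 -325.2   34. ]]
top0 long 801 ((681.0366821289062, 155.36343383789062), (52.762020111083984, 169.39552307128906), 84.02690124511719) 15.4
top0 short 673 ((629.2246704101562, -9.983726501464844), (66.950927734375, 110.90274047851562), 79.34505462646484) 15.6
top0 pile 579 ((492.79644775390625, -329.50006103515625), (49.38249206542969, 160.6784210205078), 68.33659362792969) 33.4
side0 long 221 ((679.1683349609375, 157.978515625), (66.08154296875, 166.53912353515625), 83.76910400390625) 16.5
side0 short 219 ((628.5936279296875, -5.806186676025391), (80.05423736572266, 109.97791290283203), 78.24681091308594) 16.4
side0 pile 388 ((491.0782165527344, -335.13446044921875), (58.35843276977539, 171.77484130859375), 61.75896072387695) 34.2
```

```bash
cat >> h.py <<'E'
def R(yaw,flip=0):
    y=yaw+np.pi*flip; c,s=np.cos(y),np.sin(y); return np.array([[c,s,0],[s,-c,0],[0,0,-1.]])
LB=np.array([680.5,155.]); LY=-0.0955; RO=np.array([496.4,-333.]); RY=-0.376
def along(o,yaw,x,y=0): return o+x*np.array([np.cos(yaw),np.sin(yaw)])+y*np.array([-np.sin(yaw),np.cos(yaw)])
GX=-45
def P(xy,z): return np.r_[xy,z]
E
python3 - <<'E'
from h import *
s=arm.sense(); print(s['t'],s['tcp_rot'].round(2).tolist() if hasattr(s['tcp_rot'],'round') else s['tcp_rot'])
for f in(0,1):
  for q in[(P(along(LB,LY,GX),3),LY),(P(along(LB,LY,GX),150),LY),(P(along(RO,RY,GX-98),110),RY),(P(along(RO,RY,GX-4),36),RY)]:
    j=arm.inverse_kinematics(q[0],R(q[1],f)); print(f,q[0].round(0),None if j is None else np.round(j,2))
E
```

```text
0.1 [[0.95, 0.32, -0.0], [0.32, -0.95, 0.0], [0.0, -0.0, -1.0]]
0 [636. 159.   3.] [ 0.14  0.55  1.59 -0.    1.    1.81]
0 [636. 159. 150.] [ 0.14  0.43  1.4  -0.    1.31  1.81]
0 [ 363. -280.  110.] [-0.81  0.18  1.89 -0.    1.08  1.14]
0 [ 451. -315.   36.] [-0.74  0.38  1.8  -0.    0.96  1.21]
1 [636. 159.   3.] [ 0.14  0.55  1.59 -0.    1.   -1.34]
1 [636. 159. 150.] [ 0.14  0.43  1.4  -0.    1.31 -1.34]
1 [ 363. -280.  110.] [-0.81  0.18  1.89 -0.    1.08 -2.  ]
1 [ 451. -315.   36.] [-0.74  0.38  1.8  -0.    0.96 -1.93]
```

Both arrangements are reachable, so I'll use flip 0.

Run:
```python
from h import *
xy=along(LB,LY,GX)
arm.move_pose(P(xy,150),R(LY)); arm.move_linear(P(xy,40)); 
arm.move_linear(P(xy,3),vel=50); s=arm.sense(); print(s['t'],np.round(s['force'],1),np.round(s['eef_pos'],1))
arm.grab(); s=arm.sense(); print(s['t'],np.round(s['force'],1),s['width'],s['grip_force'])
arm.move_linear(P(xy,100),vel=100); s=arm.sense(); print(s['t'],np.round(s['force'],1),s['width'],s['grip_force'])
arm.move_pose(P(along(RO,RY,GX-105),110),R(RY)); s=arm.sense(); print(s['t'],s['width'],s['grip_force'])
d=snap('side','side1'); t=snap('top','top1')
a=cv2.resize(d['image'][150:260,180:360,::-1],(720,440),interpolation=cv2.INTER_CUBIC); cv2.imwrite('pics/c2.png',a)
```

```text
4.8167 [-0.9  0.   0.7] [636.  159.3   3.1]
5.5833 [-0.4 -0.2  0.4] -0.0021617373825561677 0.0
6.7 [-0.8 -0.6 -1. ] 0.0008032017596822011 0.0
8.575 -0.001308123124231808 0.0
```

View pics/c2.png

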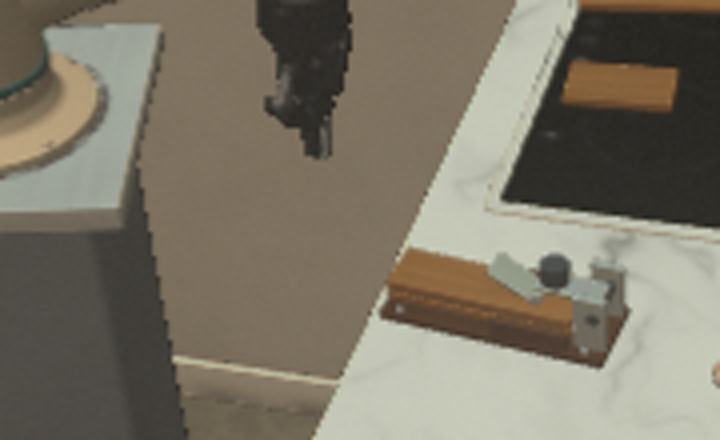

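The gripper is shut and empty (around (318,150)), and the long board is still on the cooktop at the top edge of the crop. I'll look at where it ended up.

Run:
```python
from h import *
d=load('top1'); im=d['image'][:,:,::-1]
a=cv2.resize(im[125:215,150:260],None,fx=5,fy=5,interpolation=cv2.INTER_CUBIC); cv2.imwrite('pics/c3.png',a)
uv=np.array([(u,v) for v in range(400) for u in range(640)])
z=d['z_map'].ravel(); Q=((rays(d,uv)*z[:,None])@d['pose'][:3,:3].T+d['pose'][:3,3]); i=d['image'].reshape(-1,3).astype(int)
for n,lo,hi in(('long',(570,60),(800,230)),('short',(550,-70),(720,45))):
    m=(i[:,0]-i[:,2]>35)&(Q[:,:2]>lo).all(1)&(Q[:,:2]<hi).all(1)&(Q[:,2]>5)&(Q[:,2]<30)
    print(n,m.sum(),cv2.minAreaRect(Q[m][:,:2].astype(np.float32)),np.median(Q[m][:,2]))
m=(abs(Q[:,0]-725)<25)&(abs(Q[:,1]+30)<30)&(z>0); print('cooktop z',np.median(Q[m][:,2]))
```

```text
long 837 ((680.4908447265625, 156.21200561523438), (52.4000129699707, 168.6995849609375), 84.00548553466797) 15.382995716577852
short 724 ((629.8062133789062, -9.508384704589844), (68.43632507324219, 110.5343017578125), 79.48900604248047) 15.72037768752034
cooktop z 834.7589815777096
```

View pics/c3.png

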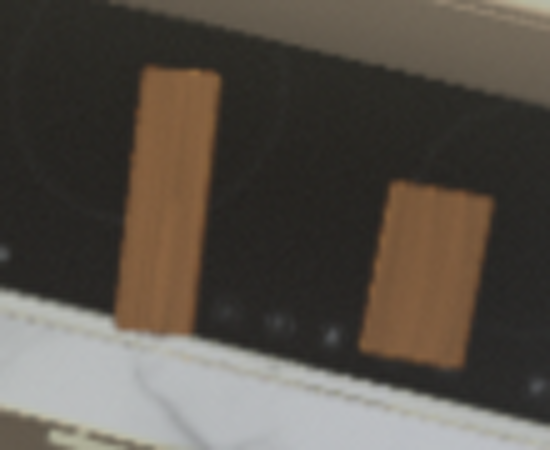

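The boards have not moved, so the fingers closed above the board. The gripper is shut now, so I'll check its real tip height against the TCP using side view depth.

Run:
```python
from h import *
s=arm.sense(); print(np.round(s['eef_pos'],1),s['width'])
def tip(d):
    e=np.array(arm.sense()['eef_pos'])
    uv=np.array([(u,v) for v in range(400) for u in range(640)])
    z=d['z_map'].ravel(); Q=((rays(d,uv)*z[:,None])@d['pose'][:3,:3].T+d['pose'][:3,3])
    m=(z>0)&(np.linalg.norm(Q[:,:2]-e[:2],axis=1)<75)&(Q[:,2]>e[2]-60)&(Q[:,2]<e[2]+80)
    q=Q[m]; o=np.argsort(q[:,2]); print(m.sum(),q[o[:6]].round(0).tolist())
    c=cv2.projectPoints(np.array([e]),cv2.Rodrigues(d['pose'][:3,:3].T)[0],-d['pose'][:3,:3].T@d['pose'][:3,3],K(d),np.array(d['distortion']))[0]; print('tcp px',c.ravel())
tip(load('side1'))
arm.release(); print(arm.sense()['width']); tip(snap('side','side2'))
```

```text
[ 357.6 -277.6  110. ] -0.0012965309208748206
80 [[360.0, -281.0, 140.0], [357.0, -283.0, 141.0], [364.0, -284.0, 142.0], [360.0, -279.0, 142.0], [354.0, -284.0, 142.0], [367.0, -280.0, 142.0]]
tcp px [260.08121374 195.31895779]
1.0001686506241454
107 [[379.0, -235.0, 152.0], [334.0, -323.0, 155.0], [379.0, -235.0, 156.0], [373.0, -234.0, 156.0], [376.0, -236.0, 157.0], [341.0, -325.0, 157.0]]
tcp px [259.85918473 195.3804659 ]
```

By depth the shut tip sits about 28 mm above the reported TCP, with x and y in agreement. The tool length is therefore off in practice. I'll touch the board's top with shut fingers to calibrate it, then grasp relative to that height.

Run:
```python
from h import *
xy=along(LB,LY,GX)
arm.grab(); arm.move_pose(P(xy,60),R(LY)); arm.move_linear(P(xy,0),vel=100)
s=arm.sense(); f0=np.array(s['force']); print(s['t'],f0.round(1))
z=0
while z>-26:
    z-=1; arm.move_linear(P(xy,z),vel=30); s=arm.sense(); f=s['force'][2]-f0[2]
    print(z,round(s['t'],2),round(f,1),np.round(s['eef_pos'][2],1))
    if abs(f)>3: break
```

```text
12.9083 [-0.1  0.3  0.1]
-1 13.16 0.6 -0.3
-2 13.41 -0.2 -1.9
-3 13.66 0.5 -3.1
-4 13.91 -0.3 -4.1
-5 14.16 0.6 -5.1
-6 14.41 0.1 -6.1
-7 14.66 -1.1 -7.1
-8 14.91 -0.5 -8.1
-9 15.16 0.4 -9.1
-10 15.41 -0.1 -10.1
-11 15.66 0.4 -11.1
-12 15.91 -0.5 -12.1
-13 16.16 4.5 -12.4
```

Run:
```python
from h import *
xy=along(LB,LY,GX)
arm.move_linear(P(xy,10)); arm.release(); arm.move_linear(P(xy,-23.5),vel=80)
s=arm.sense(); print(s['t'],np.round(s['force'],1)); arm.grab(); s=arm.sense(); print(s['t'],np.round(s['force'],1),s['width'],s['grip_force'])
if s['width']>.3:
    arm.move_linear(P(xy,70)); s=arm.sense(); print(s['t'],np.round(s['force'],1),s['width'],s['grip_force'])
    arm.move_pose(P(along(RO,RY,GX-105),60),R(RY)); s=arm.sense(); print(s['t'],s['width'],np.round(s['force'],1))
d=snap('side','side3'); snap('top','top3')
a=cv2.resize(d['image'][150:260,180:360,::-1],(720,440),interpolation=cv2.INTER_CUBIC); cv2.imwrite('pics/c4.png',a)
d=load('top3'); b=d['image'][160:300,260:400,::-1]; b=cv2.resize(b,(560,560),interpolation=cv2.INTER_CUBIC); cv2.imwrite('pics/c5.png',b)
```

```text
17.8083 [0.2 1.  0.6]
18.2417 [-0.8  0.3  5.3] 0.5629247840200186 62.218097448349
19.0167 [-0.6  0.2 -1.7] 0.5576929083070532 61.703635454177856
20.8917 0.5612927590826757 [ 0.4  0.2 -1.3]
```

View pics/c4.png

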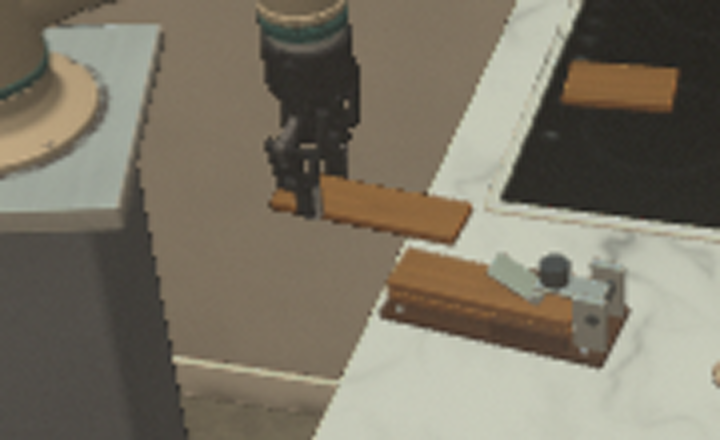

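View pics/c5.png

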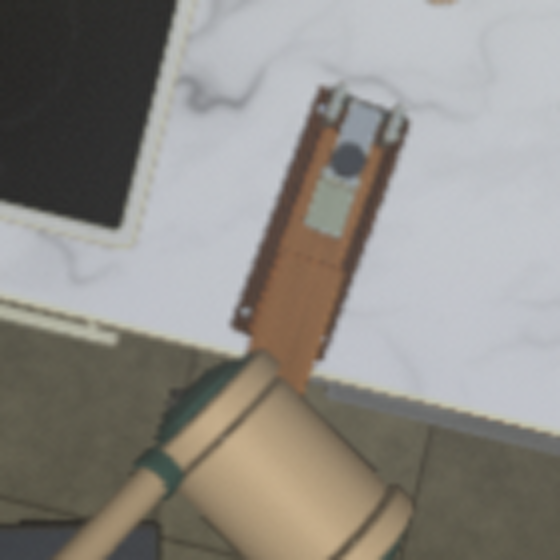

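The board is held level and about aligned with the rack. In the top crop its front edge runs from (294,252) to (345,266), so I'll check that in the rack frame, lower it onto the pile and insert.

Run:
```python
from h import *
d=load('top3')
Q=plane(d,[((x+.5)/4-.5+260,(y+.5)/4-.5+160) for x,y in[(294,252),(345,266),(255,345),(306,390)]],97.5)[:,:2]-RO
c,s=np.cos(RY),np.sin(RY); print((Q@np.array([[c,-s],[s,c]])).round(1).tolist())
# side depth of held board
s_=load('side3'); print(pts(s_,[(180+x/4,150+y/4) for x,y in[(350,200),(440,218)]]).round(0).tolist())
arm.move_linear(P(along(RO,RY,GX-105),14),vel=120)
f0=np.array(arm.sense()['force']); z=14
while z>4:
    z-=1; arm.move_linear(P(along(RO,RY,GX-105),z),vel=40); q=arm.sense(); f=np.array(q['force'])-f0; print(z,round(q['t'],2),f.round(1))
    if f[2]>2: break
```

```text
[[-18.7, 16.4], [-15.4, -22.0], [-91.9, 19.7], [-109.6, -26.3]]
[[383.0, -293.0, 100.0], [460.0, -316.0, 96.0]]
13 21.77 [0.  0.1 1. ]
12 22.02 [-0.3 -0.6  0.4]
11 22.27 [-0.5 -1.1  0.2]
10 22.52 [-1.3 -0.5  0.5]
9 22.77 [ 0.2 -0.3  0.4]
8 23.02 [-0.2 -0.1  0.6]
7 23.27 [-0.8 -0.3  1.2]
6 23.52 [-0.9 -0.4  1.5]
5 23.77 [-1.2  0.1  4.9]
```

Run:
```python
from h import *
arm.move_linear(P(along(RO,RY,GX-105),7),vel=50)
for x in(-75,-50,-30,-15,-6):
    arm.move_linear(P(along(RO,RY,GX+x,2),7.5),vel=60); q=arm.sense(); print(x,round(q['t'],2),np.round(q['force'],1),round(q['width'],3))
    if np.linalg.norm(q['force'])>40: break
d=snap('side','side4'); a=cv2.resize(d['image'][150:260,180:360,::-1],(720,440),interpolation=cv2.INTER_CUBIC); cv2.imwrite('pics/c6.png',a)
```

```text
-75 24.68 [-0.4 -0.8 -1. ] 0.565
-50 25.24 [ 1.5 -0.5 -0.9] 0.563
-30 25.73 [ 1.8 -0.6 -1.9] 0.559
-15 26.12 [ 0.5 -0.5 -1.9] 0.56
-6 26.43 [ 0.6 -0.2 -1.7] 0.561
```

View pics/c6.png

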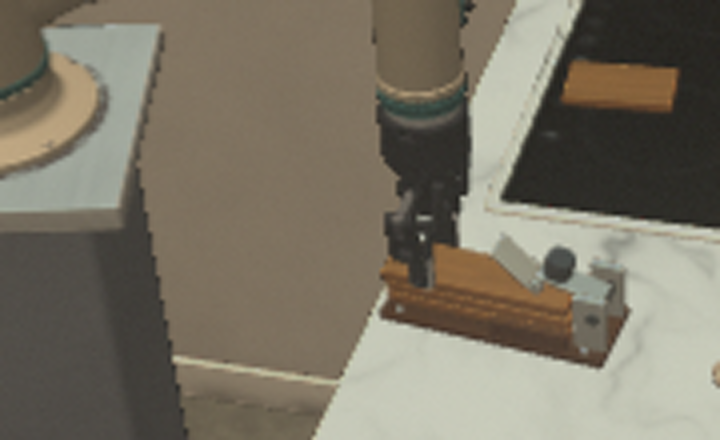

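The board is under the arm, roughly flush with the pile, and its near end is at (385,270). Next I release, retreat and check.

Run:
```python
from h import *
xy=along(RO,RY,GX-6,2)
arm.release(); arm.move_linear(P(xy,130),vel=150)
arm.move_pose(P([230,-350],200),R(RY)); arm.wait(.3)
print(arm.sense()['t'])
d=snap('top','top5'); e=snap('side','side5')
a=cv2.resize(d['image'][170:260,310:370,::-1],(300,450),interpolation=cv2.INTER_CUBIC)
b=cv2.resize(e['image'][200:250,265:345,::-1],(480,300),interpolation=cv2.INTER_CUBIC)
b=np.vstack([b,np.zeros((150,480,3),np.uint8)]); cv2.imwrite('pics/c7.png',np.hstack([a,b]))
uv=np.array([(u,v) for v in range(400) for u in range(640)])
z=d['z_map'].ravel(); Q=((rays(d,uv)*z[:,None])@d['pose'][:3,:3].T+d['pose'][:3,3]); i=d['image'].reshape(-1,3).astype(int)
m=(i[:,0]-i[:,2]>35)&(np.linalg.norm(Q[:,:2]-RO,axis=1)<110)&(Q[:,2]>40)&(Q[:,2]<54)
q=Q[m]; c,s=np.cos(RY),np.sin(RY); r=(q[:,:2]-RO)@np.array([[c,-s],[s,c]])
print(m.sum(),np.percentile(r,[1,99],axis=0).round(1),[np.median(q[(r[:,0]>l)&(r[:,0]<l+30),2]).round(1) for l in(-85,-50,-20)])
```

```text
29.125
668 [[-87.7 -23.1]
 [ 76.2  26.8]] [np.float64(45.3), np.float64(45.0), np.float64(45.1)]
```

View pics/c7.png

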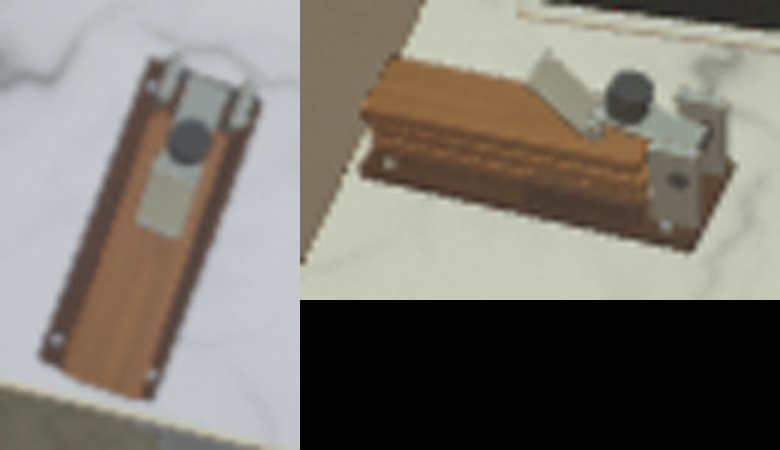

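The board lies flat with its top at 45 mm. Its centre is about 4 mm short and 2 mm to the side, and the arm is resting on it.

```bash
python3 -c "
from rig import arm
print(arm.sign_off(), arm.sense()['t'])"
```

```text
the job is handed in; nothing more can be done
the job is handed in; nothing more can be done
```

The long board is on the rack's pile with the weighted arm resting on it: flat, about 4 mm short along the rack and about 2 mm off to the side. The short board was left alone, and I handed the job in at about 29 s; no verdict came back.

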